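Clip the recipe clip onto the taller chopping board

ROBOT

A 7-joint arm with a two-finger parallel gripper is mounted at the origin on a cart in front of the work surface, level with it; the furniture and walls round the work are solid. World frame = base frame: x ahead of the robot, y to its left, z up, the work surface at z = 0. Lengths are in m, angles in rad, forces in N, time in s.
With the tool pointing down it reaches from about 0.425 to 0.875 m from the base axis. Payload 4.7 kg.
Tool frame: the origin (TCP) lies between the finger pads; the fingertips stand 25 mm ahead of it and the grasp point (between the pads) lies 6 mm ahead of it; z points along the fingers, y is the direction in which the jaws open and shut (so a half turn about z gives the same grasp; the last joint's range is limited). The gripper opens to 87 mm and grips with 3 to 60 N. Pads are 19 mm wide; open, the fingers measure 117 mm over their backs; the gripper's body (75 mm by 190 mm) begins 51 mm behind the grasp point.
Start: joints at [-1.234, 0.321, -0.07, 1.45, 0.023, 1.371, -0.057], TCP at [0.206, 0.616, 0.248] pointing down, gripper open.
Joint ranges: [-2.86, 2.86], [-0.3, 2.09], [-1.38, 1.24], [0.06, 2.45], [-1.56, 4.7], [0.09, 2.05], [-2.69, 2.69]. Speed limits (rad/s): [2.57, 2.57, 3.14, 3.14, 3.14, 3.14, 3.14].

INTERFACE

Orientations are given as a unit quaternion [w, x, y, z].
In Python, from rig import status, imaging, job_done gives the robot as it stands.
- The arm moves only by the tool carry_out, never from a script. Its argument "steps" is a list of rows, each a list of 5 numbers: the closure in counts, from 0 (fully open) to 255 (shut), then the shift along the tool's x, y, z in m, then the turn about the tool's z in rad. In form: [[jaw, dx, dy, dz, twist], ...]. A call has 1 to 20 rows; each row is the pose to reach, as a shift and turn from the pose commanded when the call began, along the tool's axes at that moment; what a row does not reach only later rows make up. A row lasts 1/8 s, in which the tool goes at most 62.5 mm and 10.7 degrees, less where a joint would pass 70% of its speed; a pose out of reach is approached as far as the arm can. A call with a gripper value outside its range is refused whole. The fingers move at their own pace and stop on an object; "squeeze" is the grip in N (left out, the last holds). Time passes only in rows, so rows that repeat a pose let the fingers close. It gives the time, the measured TCP pose, the force and the opening at its end, in the units of the state.
- status.sense(): the state, without advancing time (a new reading comes with each control period).
- imaging.grab_frame(name): name is "scene" or "top" or "wrist"; returns the picture (400x640x3 uint8, red, green, blue); there is no depth.
- imaging.camera_params(name): a dict with "intrinsics" (3x3 intrinsics, pixels), "dist" ([k1, k2, p1, p2, k3] as OpenCV has them; the pictures are not rectified), "extrinsics" (4x4, takes a point from world to camera coordinates). Camera axes: x right, y down, z forward; pixel columns grow to the right and rows downward; lengths in m; the calibration is good to about 2 mm. A picture is of the moment at which its call begins: read the wrist's pose just before it. camera_params takes no time and is no camera call; for the wrist camera it gives the pose at the moment of the call.
- job_done(): hands the job in, once; it reports no verdict.
The state is a dict: "time_s": time; "joint_pos": joint angles; "joint_velocities": joint speeds; "joint_torque": joint torques, N m; "ee_pos": TCP position; "tcp_rot": TCP orientation; "wrist_force": force on the tool from outside, world axes, zero at the start; "ft_torque": the same for the moment, N m; "finger_gap": opening from 0.0 (shut) to 1.0 (fully open).
Only numpy, scipy, OpenCV 4.12 (cv2) and the standard library are available. Lean on these libraries where they do the work, as an engineer would, in place of code of your own. Each camera call takes 0.05 s, during which the arm holds its last target.

TASK

Take the steel spring clip standing on the worktop by its two arms, squeeze it open and clip it onto the top edge of the taller of the two chopping boards, upright, near the middle of the edge and pushed well down, so that it grips the board by itself when you let go. Do not knock over the pepper grinder beside it.

Things in the scene. Friction and masses are not known exactly. Their poses are not given: they have to be found in the camera images.
- clip_center (a point): Steel spring clip like a wide clothes peg, about 60 g, standing on its closed jaws: 40 mm wide, 85 tall, two black-padded arms up. Point: middle of its hinge pin (radius 8), 42 mm above the jaw tips. z up towards the arms, y along the pin (width), x the way the arms are squeezed; both sides alike. Flat arms, 34 wide, reach 43 above the pin; outer faces 48 apart at the top, at rest.
- clip_jaw (a joint): Opening of each jaw, rad (both move alike). 0: at rest, lips 6 mm apart; 0.32: stop, jaw tips 32 apart, arm faces parallel and 24 apart; about 0.08 when gripping the board. Pinch the arms along x, 27 mm above the pin, and keep squeezing to the stop: takes about 10 N, grip with 30 to 40 N. Pushed fully down, the pin meets the board's edge.
- tall_board_edge (a point): Middle of the top edge of the taller chopping board, fixed upright on wooden feet: dark wood, 170 mm wide, 12 thick, top edge 160 above the worktop. x square to its faces, y along the edge, z up. The lower board beside it (130 wide, 105 tall, same wood) stays empty.
- grinder: Small glass pepper grinder with black cap, 43 mm across, 112 mm tall, standing loose on the worktop to the left of the clip. Origin at the centre of its underside, z up.
Things that resemble listed ones, but are neither listed nor needed, are in the scene too. What is shaped like the part that bears clip_center but red is not meant.

How it is judged:
At the end, for the whole second after the job is handed in: The clip, let go, grips the taller board's top edge (jaw angle 0.03-0.18 rad), upright and in line with the edge within 14 degrees, within 35 mm of its middle, its pin over the board's thickness within 10 mm and at most 26 mm above the edge (x of clip_center in the frame of tall_board_edge between -0.01 and 0.01 m and y of clip_center in the frame of tall_board_edge between -0.035 and 0.035 m and z of clip_center in the frame of tall_board_edge between 0 and 0.026 m and angle between clip_center's own z axis and vertical below 0.25 rad and angle between the y axis of clip_center and the y axis of tall_board_edge, either way round below 0.25 rad and value of joint clip_jaw between 0.03 and 0.18 rad); the robot touches nothing.
It fails at once if the pepper grinder is knocked over (angle between grinder's own z axis and vertical above 0.5 rad).
It also fails if it takes over 32 s, if anything falls off the work surface, if the arm or the gripper's body presses on something with over 40 N, if the wrist force passes 120 N, or if a joint passes its speed limit or range.

## Working session

There is one attempt and no reset: what is moved stays moved. The work goes in short steps, Python scripts to look and compute and a tool call to move; the robot and the scene stay as the last step left them, time stands still between calls to the robot, and variables do not carry over. Pictures are saved under pics/ and viewed, and the job is handed in when it is done.

Besides the shell and the picture viewer there is one more tool, called after ">>>" by a JSON object that holds its "op" and its "data". carry_out: Moves the arm, as the interface text tells. Its arguments: {"type":"object","properties":{"steps":{"type":"array","items":{"type":"array","items":{"type":"number"}}},"squeeze":{"type":"number"}},"required":["steps"]}

```bash
mkdir -p pics
cat > h.py <<'E'
import numpy as np, cv2
from rig import status, imaging, job_done
def P(n):
    p=imaging.camera_params(n); return np.array(p["intrinsics"],float),np.array(p["dist"],float),np.array(p["extrinsics"],float)
def proj(n,X,p=None):
    K,d,E=p or P(n); X=np.atleast_2d(np.array(X,float))
    return cv2.projectPoints(X,cv2.Rodrigues(E[:3,:3])[0],E[:3,3],K,d)[0].reshape(-1,2)
def ray(n,uv,p=None):
    K,d,E=p or P(n); u=cv2.undistortPoints(np.array([[uv]],float),K,d)[0,0]
    R=E[:3,:3]; c=-R.T@E[:3,3]; v=R.T@np.array([u[0],u[1],1]); return c,v/np.linalg.norm(v)
def onz(n,uv,z,p=None):
    c,v=ray(n,uv,p); return c+v*(z-c[2])/v[2]
def tri(obs):
    A=np.zeros((3,3));b=np.zeros(3);L=[]
    for o in obs:
        c,v=ray(*o); M=np.eye(3)-np.outer(v,v);A+=M;b+=M@c;L.append((c,M))
    X=np.linalg.solve(A,b); return X,[np.linalg.norm(M@(X-c)) for c,M in L]
def save(im,f): cv2.imwrite(f,im[...,::-1])
E
python3 - <<'E'
from h import *
for n in ["scene","top","wrist"]:
    save(imaging.grab_frame(n),f"pics/{n}1.png"); K,d,E=P(n); print(n,K[0,0],-E[:3,:3].T@E[:3,3],E[2,:3])
s=status.sense(); print(s)
E
```

```text
scene 427.6489853524697 [ 0.06237579 -0.36513752  0.75347129] [ 0.55471258  0.43825824 -0.70726492]
top 444.89471030436897 [0.47749991 0.00799132 0.9533892 ] [ 0.09075155  0.00644784 -0.99585269]
wrist 306.5328791182076 [0.14175775 0.63847584 0.38393578] [ 0.23573659 -0.07974536 -0.96853959]
{'time_s': 0.15, 'joint_pos': array([-1.23389979,  0.3216496 , -0.07008737,  1.45137976,  0.02266269,
        1.37082915, -0.05689938]), 'joint_velocities': array([-8.63265414e-05, -4.46023816e-03,  5.05110826e-04, -3.16246340e-03,
        4.67973570e-04,  1.95735844e-05,  1.84189504e-04]), 'joint_torque': array([-2.48021443e-04, -4.91801977e+01, -4.04804321e-01, -3.12872815e+01,
       -6.40437123e-02,  4.06632212e-02,  1.21346602e-04]), 'ee_pos': array([0.20613176, 0.6160437 , 0.24672236]), 'tcp_rot': array([-4.54111742e-05,  1.60678851e-01,  9.87006463e-01, -7.38931583e-04]), 'wrist_force': array([ 0.37565686,  0.14397176, -0.0176604 ]), 'ft_torque': array([-0.00907996, -0.02463281,  0.02829053]), 'finger_gap': 1.0001392394917001}
```

View pics/scene1.png

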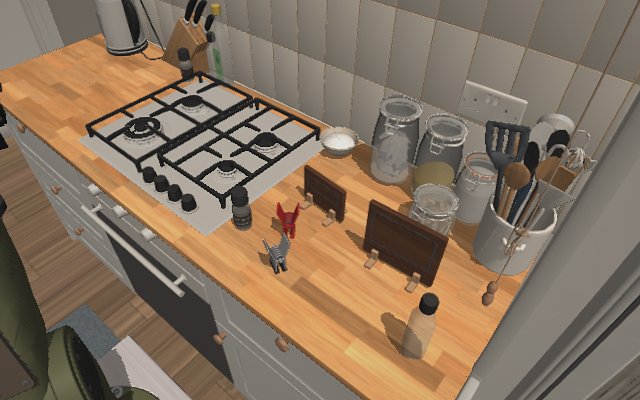

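View pics/top1.png

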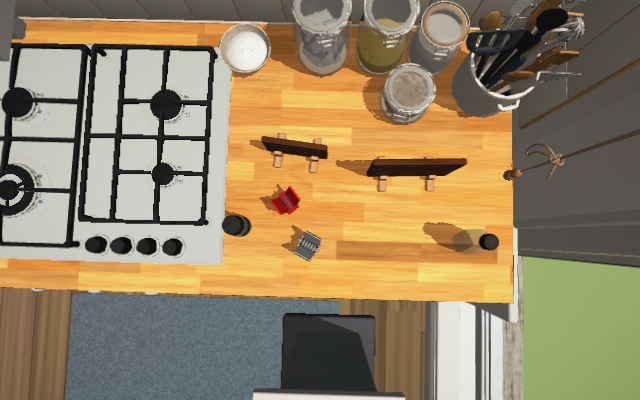

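View pics/wrist1.png

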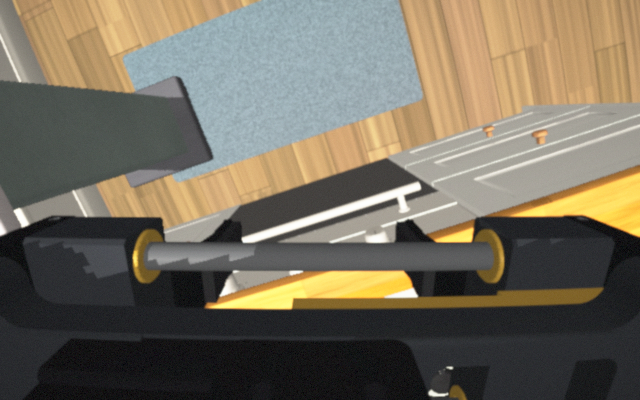

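Scene view: the grey clip is at (278,253) and the red one at (288,220). The dark-capped grinder is at (241,208), the lower board at (325,193), the taller board at (404,240), and a bottle at (425,325). In the top view the grey clip is at (308,246), the red clip at (286,201), the grinder at (236,225) and the tall board edge at (417,165). The steel clip is the grey one, since the red one is excluded. I'll confirm in enlarged crops.

Run:
```python
from h import *
a=cv2.imread("pics/scene1.png");b=cv2.imread("pics/top1.png")
cv2.imwrite("pics/c1.png",cv2.resize(a[200:290,220:330],None,fx=6,fy=6,interpolation=cv2.INTER_CUBIC))
cv2.imwrite("pics/c2.png",cv2.resize(b[180:270,220:330],None,fx=6,fy=6,interpolation=cv2.INTER_CUBIC))
cv2.imwrite("pics/c3.png",np.vstack([cv2.resize(b[145:195,355:475],None,fx=5,fy=5,interpolation=cv2.INTER_CUBIC),cv2.resize(a[190:290,355:455],(600,300)),]))
cv2.imwrite("pics/c4.png",cv2.resize(a[190:300,350:460],None,fx=5,fy=5,interpolation=cv2.INTER_CUBIC))
```

```text
(no output)
```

View pics/c1.png

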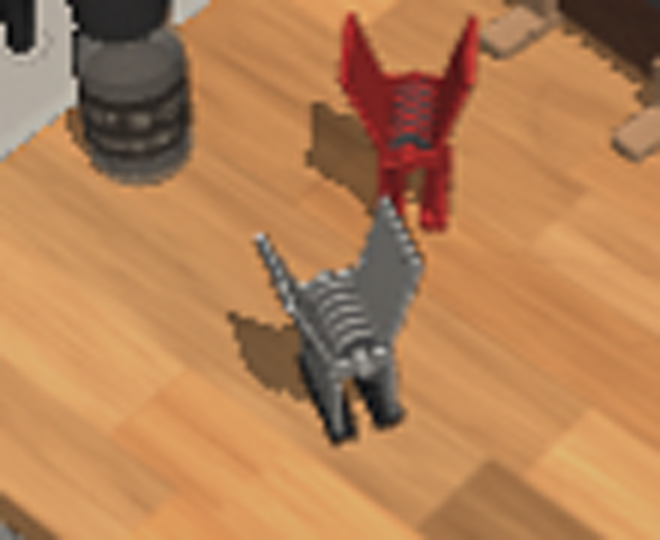

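View pics/c2.png

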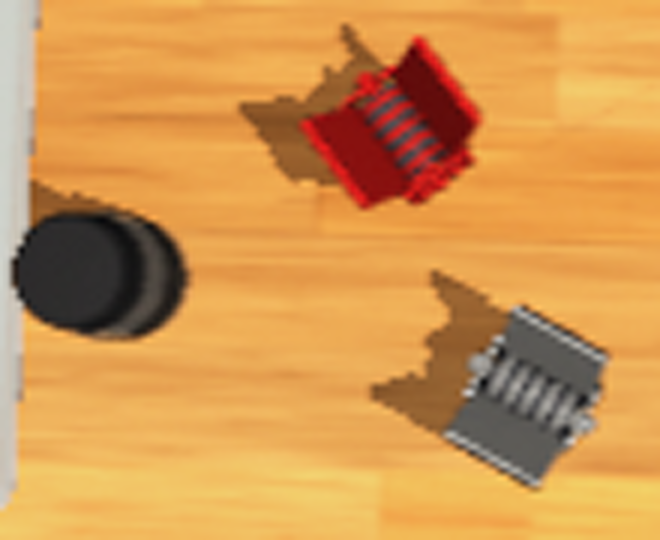

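View pics/c3.png

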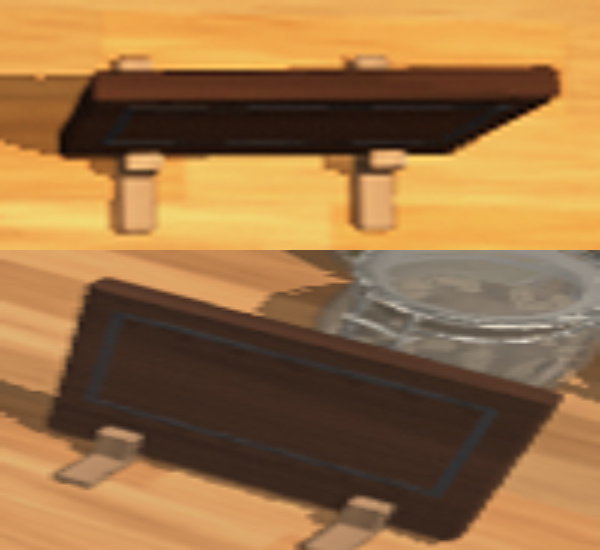

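View pics/c4.png

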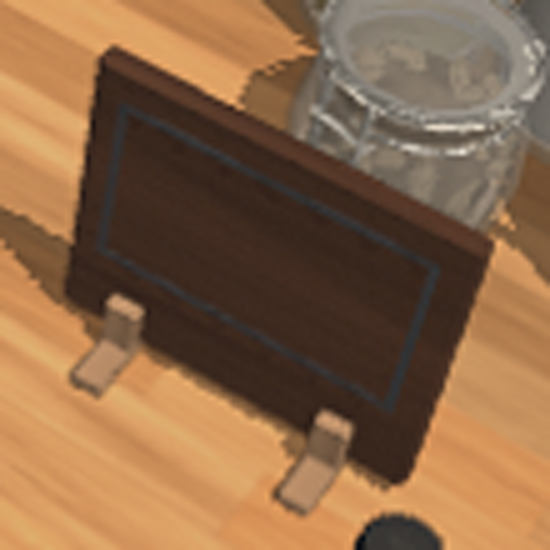

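Run:
```python
from h import *
def s1(x,y): return (220+x/6-.4,200+y/6-.4)
def t1(x,y): return (220+x/6-.4,180+y/6-.4)
def t3(x,y): return (355+x/5-.4,145+y/5-.4)
def s4(x,y): return (350+x/5-.4,190+y/5-.4)
for nm,s,t in [("armR near",s1(418,262),t1(607,352)),("armR far",s1(385,198),t1(517,308)),("pin near",s1(378,356),t1(588,424)),
 ("bd FL",s4(105,62),t3(95,100)),("bd FR",s4(487,255),t3(555,97)),("bd BL",s4(112,47),t3(98,72)),("bd BR",s4(492,240),t3(557,68))]:
    print(nm,tri([("scene",s),("top",t)]))
for p in [(517,308),(607,352),(537,487),(445,432)]: print("arm z.085",onz("top",t1(*p),.085))
for p in [(480,362),(588,422)]: print("pin z.042",onz("top",t1(*p),.042))
for p in [(98,72),(555,68),(557,97),(95,100)]: print("bd .16",onz("top",t3(*p),.16))
print("grinder",onz("top",t1(75,270),.112))
```

```text
armR near (array([0.47193192, 0.02446156, 0.08212544]), [np.float64(0.0012484212616368216), np.float64(0.001248421261636741)])
armR far (array([0.48592396, 0.0535703 , 0.08158312]), [np.float64(0.00039243252876385715), np.float64(0.00039243252876386105)])
pin near (array([0.44956721, 0.02840897, 0.04901111]), [np.float64(0.001883955160411809), np.float64(0.001883955160411795)])
bd FL (array([ 0.60911173, -0.07015975,  0.1574563 ]), [np.float64(0.0010947528311666208), np.float64(0.0010947528311665423)])
bd FR (array([ 0.61472342, -0.23626389,  0.15901711]), [np.float64(0.0012265154659947045), np.float64(0.001226515465994896)])
bd BL (array([ 0.61796087, -0.06948552,  0.15910538]), [np.float64(0.000678433255390372), np.float64(0.0006784332553904213)])
bd BR (array([ 0.62433561, -0.23550346,  0.15876845]), [np.float64(0.0005537042691610776), np.float64(0.000553704269161119)])
arm z.085 [0.48615566 0.05310378 0.085     ]
arm z.085 [0.47279175 0.02349034 0.085     ]
arm z.085 [0.42880459 0.04475943 0.085     ]
arm z.085 [0.44554919 0.07505156 0.085     ]
pin z.042 [0.46792972 0.06730899 0.042     ]
pin z.042 [0.44874321 0.02999113 0.042     ]
bd .16 [ 0.61823718 -0.06993359  0.16      ]
bd .16 [ 0.62441803 -0.23488804  0.16      ]
bd .16 [ 0.6138502  -0.23560703  0.16      ]
bd .16 [ 0.6079972 -0.0690456  0.16     ]
grinder [0.49377815 0.19137894 0.112     ]
```

Two-view fit: the clip centre is near (0.458, 0.049), with the arm tops at about 0.082 and x direction −27°. The board edge middle is near (0.616, −0.152, 0.159), with yaw about +2°. Next I move above the clip.

>>> {"op": "carry_out", "data": {"steps": [[0,-0.042,-0.046,0,0.17],[0,-0.084,-0.092,0,0.34],[0,-0.126,-0.137,0,0.51],[0,-0.168,-0.183,0,0.68],[0,-0.21,-0.229,0,0.86],[0,-0.252,-0.275,0,1.03],[0,-0.294,-0.32,0,1.2],[0,-0.335,-0.366,0,1.37],[0,-0.377,-0.412,0,1.54],[0,-0.419,-0.458,0.0,1.72],[0,-0.419,-0.458,0.0,1.72],[0,-0.419,-0.458,0.0,1.72],[0,-0.419,-0.458,0,1.72]], "squeeze": 35}}

```text
time_s: 1.78
ee_pos: [0.4578, 0.0508, 0.2474]
tcp_rot: [-0.0, 0.852, 0.524, -0.0]
wrist_force: [0.1, -0.3, -1.2]
finger_gap: 1.0
```

Run:
```python
from h import *
s=status.sense();print(s["ee_pos"],s["tcp_rot"],s["joint_pos"])
p=P("wrist");im=imaging.grab_frame("wrist");save(im,"pics/w2.png");print(repr(p))
import pickle;pickle.dump(p,open("w2.pkl","wb"))
for z in (.042,.085): print(proj("wrist",[.458,.049,z],p))
```

```text
[0.45776179 0.05081277 0.24735716] [-2.22921995e-04  8.51938077e-01  5.23642475e-01 -1.44345133e-04] [-0.67707948 -0.112021    0.47714985  1.91234784  0.05256327  1.32958658
 -0.68363332]
(array([[306.53287912,   0.        , 318.13816266],
       [  0.        , 306.53287912, 192.98324995],
       [  0.        ,   0.        ,   1.        ]]), array([-0.05599454,  0.        ,  0.        ,  0.        ,  0.        ]), array([[ 8.91964685e-01, -4.52104894e-01,  4.07065186e-04,
        -3.84721309e-01],
       [-4.38182551e-01, -8.64274658e-01,  2.47033129e-01,
         2.15287793e-01],
       [-1.11333071e-01, -2.20523196e-01, -9.69006949e-01,
         4.51599352e-01],
       [ 0.00000000e+00,  0.00000000e+00,  0.00000000e+00,
         1.00000000e+00]]))
[[319.59769988 177.73018126]]
[[319.81314855 186.25185328]]
```

View pics/w2.png

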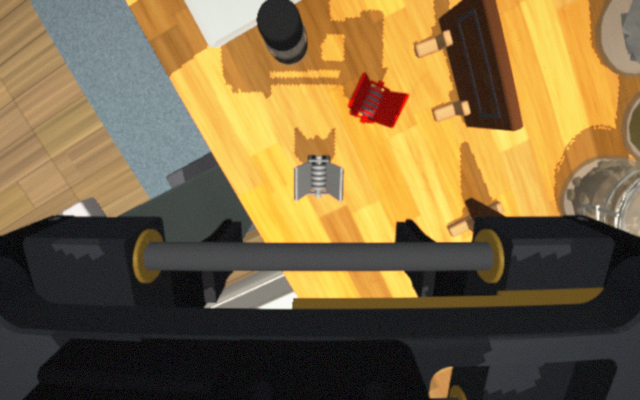

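Run:
```python
import cv2
a=cv2.imread("pics/w2.png");cv2.imwrite("pics/w2c.png",cv2.resize(a[140:215,275:365],None,fx=7,fy=7,interpolation=cv2.INTER_CUBIC))
```

```text
(no output)
```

View pics/w2c.png

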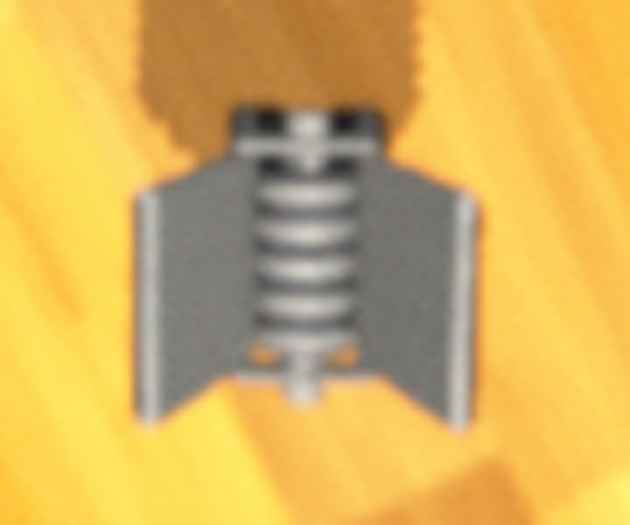

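Run:
```python
from h import *;import pickle
p=pickle.load(open("w2.pkl","rb"))
def w(x,y): return (275+x/7-.4,140+y/7-.4)
for q in [(148,192),(468,197),(147,425),(460,425),(306,308)]: print(onz("wrist",w(*q),.083,p))
for q in [(310,122),(303,392)]: print(onz("wrist",w(*q),.042,p))
print(tri([("wrist",w(468,197),p),("top",(220+517/6-.4,180+308/6-.4))]),tri([("wrist",w(460,425),p),("top",(220+607/6-.4,180+352/6-.4))]))
```

```text
[0.44529987 0.07692088 0.083     ]
[0.48553843 0.05571703 0.083     ]
[0.42908553 0.04660859 0.083     ]
[0.46983881 0.02594644 0.083     ]
[0.45769076 0.05171152 0.083     ]
[0.46795809 0.07047061 0.042     ]
[0.44673975 0.03110707 0.042     ]
(array([0.4858702 , 0.05377279, 0.07269367]), [np.float64(0.0004091915015831982), np.float64(0.0004091915015833157)]) (array([0.47111281, 0.02392722, 0.07691428]), [np.float64(0.001661013599032), np.float64(0.00166101359903207)])
```

>>> {"op": "carry_out", "data": {"steps": [[0,0,0,0.05,0],[0,0,0,0.1,0],[0,0,0,0.14,0],[0,0,0,0.16,0],[0,0,0,0.173,0],[0,0,0,0.173,0],[0,0,0,0.173,0]], "squeeze": 35}}

```text
time_s: 2.7
ee_pos: [0.4591, 0.0496, 0.0755]
tcp_rot: [0.0, 0.853, 0.522, 0.001]
wrist_force: [0.8, -0.3, 1.5]
finger_gap: 0.998
```

Run:
```python
from h import *
save(imaging.grab_frame("scene"),"pics/s3.png");a=cv2.imread("pics/s3.png")
cv2.imwrite("pics/s3c.png",cv2.resize(a[170:290,220:340],None,fx=5,fy=5,interpolation=cv2.INTER_CUBIC))
```

```text
(no output)
```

View pics/s3c.png

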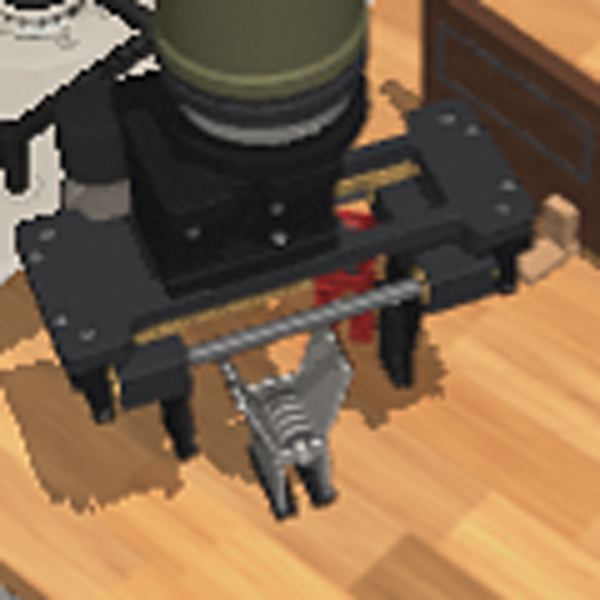

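The crop shows the fingers on either side of the clip arms, with everything else clear. Closing now.

>>> {"op": "carry_out", "data": {"steps": [[80,0,0,0,0],[120,0,0,0,0],[160,0,0,0,0],[200,0,0,0,0],[255,0,0,0,0],[255,0,0,0,0],[255,0,0,0,0],[255,0,0,0,0],[255,0,0,0,0],[255,0,0,0,0]], "squeeze": 35}}

```text
time_s: 4.0
ee_pos: [0.4582, 0.0503, 0.0756]
tcp_rot: [-0.001, 0.853, 0.522, 0.0]
wrist_force: [-4.1, 3.0, 9.7]
finger_gap: 0.264
```

>>> {"op": "carry_out", "data": {"steps": [[255,0,0,-0.02,0],[255,0,0,-0.05,0],[255,0,0,-0.1,0],[255,0,0,-0.15,0],[255,0,0,-0.2,0],[255,0,0,-0.205,0],[255,0,0,-0.205,0]]}}

```text
time_s: 4.88
ee_pos: [0.4581, 0.0491, 0.2791]
tcp_rot: [-0.0, 0.853, 0.522, -0.0]
wrist_force: [-0.2, -0.2, -1.2]
finger_gap: 0.268
```

Run:
```python
from h import *
save(imaging.grab_frame("scene"),"pics/s4.png");a=cv2.imread("pics/s4.png")
s=status.sense();print(s["ee_pos"],s["tcp_rot"],s["finger_gap"],s["wrist_force"],s["joint_pos"])
u=proj("scene",s["ee_pos"]-[0,0,.033])[0];print(u);x,y=map(int,u)
cv2.imwrite("pics/s4c.png",cv2.resize(a[y-60:y+60,x-60:x+60],None,fx=5,fy=5,interpolation=cv2.INTER_CUBIC))
p=P("wrist");save(imaging.grab_frame("wrist"),"pics/w4.png")
```

```text
[0.45761767 0.04906199 0.27826439] [-2.80890805e-04  8.52823277e-01  5.22198678e-01 -9.59254410e-04] 0.2683999960669213 [ 0.11850088  0.25729807 -0.89119035] [-0.68884348 -0.12967545  0.48266932  1.86398732  0.06110921  1.39492688
 -0.69239882]
[271.79561756 181.90589112]
```

View pics/s4c.png

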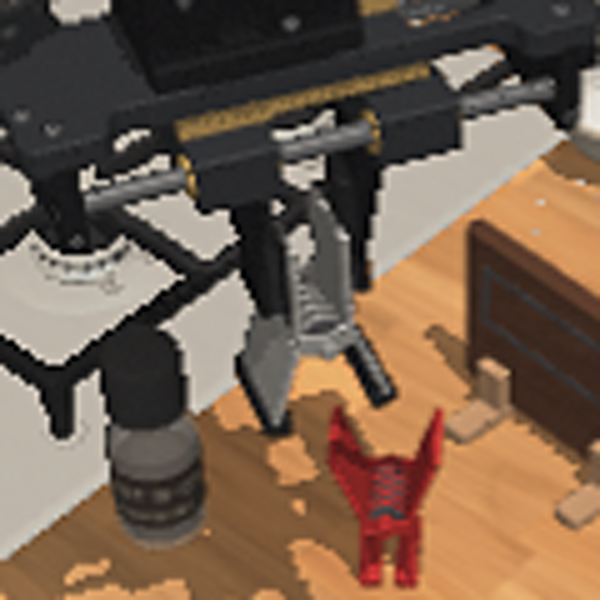

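View pics/w4.png

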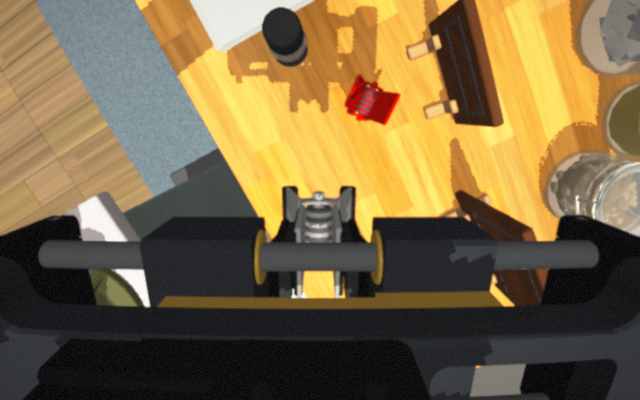

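>>> {"op": "carry_out", "data": {"steps": [[255,-0.018,0.039,0,-0.085],[255,-0.036,0.077,0,-0.17],[255,-0.054,0.116,0,-0.255],[255,-0.071,0.155,0,-0.34],[255,-0.089,0.193,0,-0.425],[255,-0.107,0.232,0,-0.51],[255,-0.107,0.232,0,-0.51],[255,-0.107,0.232,0,-0.51],[255,-0.107,0.232,0,-0.51]]}}

```text
time_s: 6.1
ee_pos: [0.6159, -0.15, 0.2792]
tcp_rot: [-0.001, 0.693, 0.721, 0.0]
wrist_force: [0.6, 0.0, 0.1]
finger_gap: 0.268
```

Run:
```python
from h import *
print("jar rim",tri([("scene",(435,195)),("top",(408,86))]))
s=status.sense();print(s["ee_pos"],s["tcp_rot"],s["finger_gap"],s["wrist_force"],s["joint_pos"])
import pickle
p=P("wrist");save(imaging.grab_frame("wrist"),"pics/w5.png");pickle.dump(p,open("w5.pkl","wb"))
save(imaging.grab_frame("scene"),"pics/s5.png");a=cv2.imread("pics/s5.png")
save(imaging.grab_frame("top"),"pics/t5.png")
u=proj("scene",s["ee_pos"]-[0,0,.06])[0];print(u);x,y=map(int,u)
print(x-60,y-60)
cv2.imwrite("pics/s5c.png",cv2.resize(a[y-60:y+60,x-60:x+60],None,fx=5,fy=5,interpolation=cv2.INTER_CUBIC))
b=cv2.imread("pics/w5.png");cv2.imwrite("pics/w5c.png",cv2.resize(b[120:320,240:400],None,fx=3.0,fy=3.0,interpolation=cv2.INTER_CUBIC))
```

```text
jar rim (array([ 0.77712087, -0.14019039,  0.09851876]), [np.float64(0.00022264411325530873), np.float64(0.0002226441132551652)])
[ 0.61586668 -0.15002869  0.27915354] [-7.23208006e-04  6.93018457e-01  7.20919436e-01  2.47210972e-04] 0.26768412405590136 [0.64040722 0.0094775  0.05795398] [-0.36716802  0.32321744  0.72318685  1.46972164 -0.21498439  1.43023091
  0.40001945]
[411.84913528 195.78948993]
351 135
```

View pics/s5c.png

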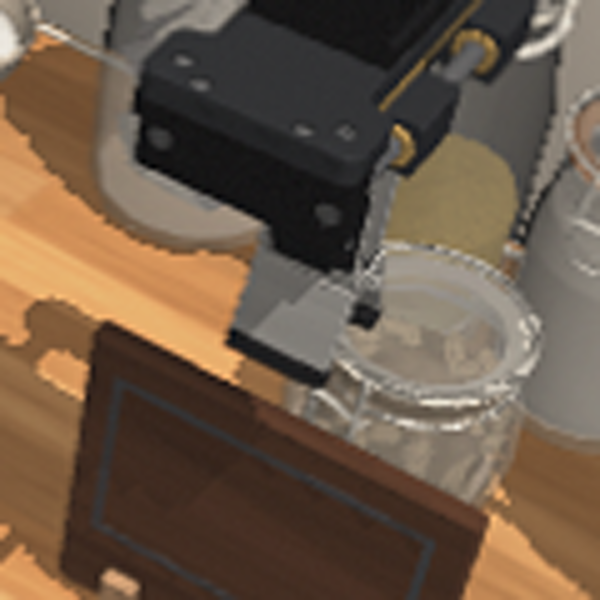

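View pics/w5.png

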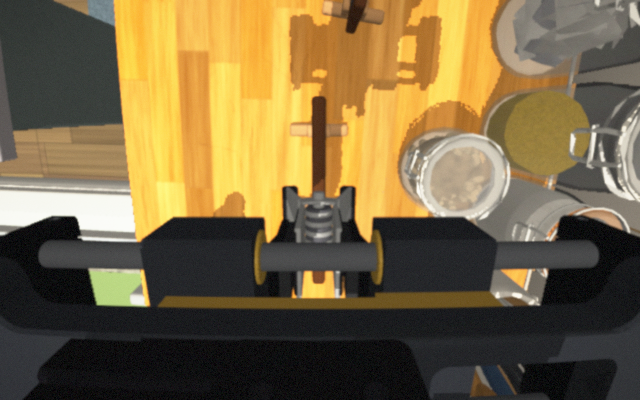

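View pics/w5c.png

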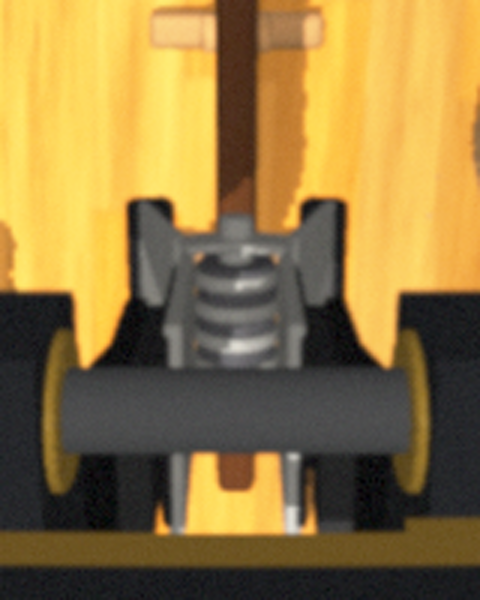

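View pics/t5.png

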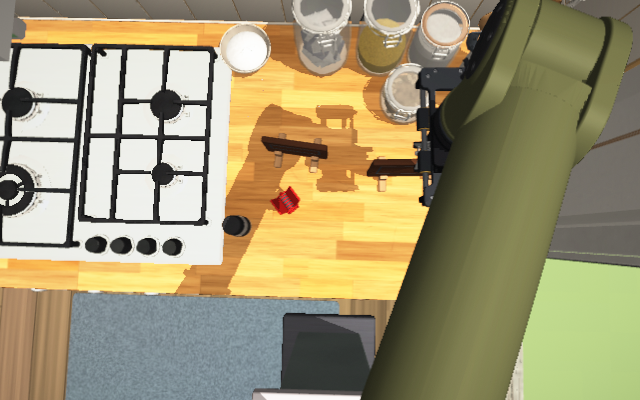

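Run:
```python
from h import *;import pickle
p=pickle.load(open("w5.pkl","rb"))
for q in [(319,97),(319,283)]: print(onz("wrist",q,.16,p))
# jaw tip corners: solve z so that x=.600
for q in [(230,342),(322,387)]:
    c,v=ray("scene",(351+q[0]/5-.4,135+q[1]/5-.4)); print(c+v*(.599-c[0])/v[0])
```

```text
[ 0.61307196 -0.06756458  0.16      ]
[ 0.61966925 -0.23413284  0.16      ]
[ 0.599      -0.13091593  0.20113386]
[ 0.599      -0.16972253  0.20298281]
```

The wrist view shows the board (columns about 312–326) centred under the pin at column 319 and parallel to it. Jaw tips are at z ≈ 0.202, and the board middle is at (0.616, −0.151). Now lowering.

>>> {"op": "carry_out", "data": {"steps": [[255,0,0,0.015,0],[255,0,0,0.03,0],[255,0,0,0.04,0],[255,0,0,0.05,0],[255,0,0,0.06,0],[255,0,0,0.068,0],[255,0,0,0.073,0],[255,0,0,0.073,0],[255,0,0,0.073,0]]}}

```text
time_s: 7.38
ee_pos: [0.6165, -0.1517, 0.2069]
tcp_rot: [0.0, 0.694, 0.72, 0.0]
wrist_force: [0.4, 0.3, -0.3]
finger_gap: 0.265
```

Run:
```python
from h import *
s=status.sense();print(s["ee_pos"],s["tcp_rot"],s["finger_gap"],s["wrist_force"])
save(imaging.grab_frame("scene"),"pics/s6.png");a=cv2.imread("pics/s6.png")
u=proj("scene",s["ee_pos"]-[0,0,.04])[0];print(u);x,y=map(int,u)
cv2.imwrite("pics/s6c.png",cv2.resize(a[y-60:y+60,x-60:x+60],None,fx=5,fy=5,interpolation=cv2.INTER_CUBIC))
```

```text
[ 0.61651843 -0.15169107  0.2069489 ] [2.83429307e-04 6.93537090e-01 7.20420828e-01 2.35602912e-04] 0.26489152845080616 [ 0.43841609  0.33831216 -0.25926727]
[407.99656121 215.7662321 ]
```

View pics/s6c.png

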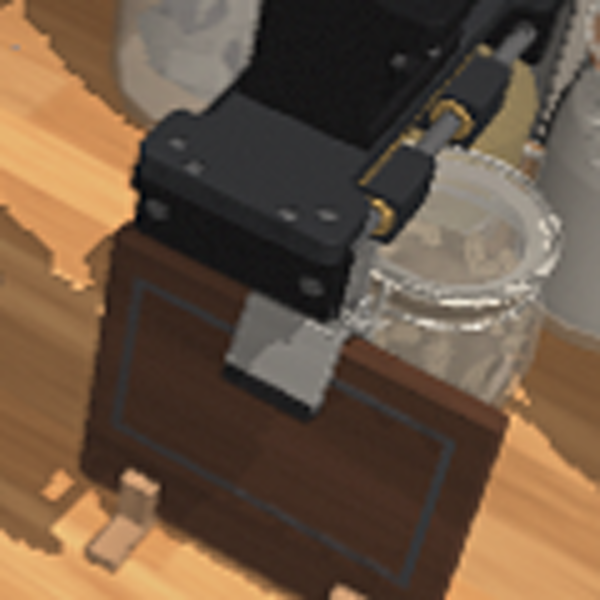

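The jaws now straddle the board with no contact force. I'll go 3 mm further down and then open.

>>> {"op": "carry_out", "data": {"steps": [[255,0,0,0.0015,0],[255,0,0,0.003,0],[255,0,0,0.003,0]]}}

```text
time_s: 7.8
ee_pos: [0.6166, -0.1517, 0.205]
tcp_rot: [0.0, 0.694, 0.72, 0.001]
wrist_force: [-1.5, 1.4, 6.4]
finger_gap: 0.271
```

>>> {"op": "carry_out", "data": {"steps": [[160,0,0,0,0],[140,0,0,0,0],[120,0,0,0,0],[80,0,0,0,0],[0,0,0,0,0],[0,0,0,0,0],[0,0,0,0,0],[0,0,0,0,0]]}}

```text
time_s: 8.8
ee_pos: [0.6163, -0.1516, 0.2036]
tcp_rot: [0.0, 0.694, 0.72, 0.0]
wrist_force: [0.0, -0.6, -0.0]
finger_gap: 0.97
```

Retreating straight up, then sideways for a clear view.

>>> {"op": "carry_out", "data": {"steps": [[0,0,0,-0.02,0],[0,0,0,-0.06,0],[0,0,0,-0.11,0],[0,0,0,-0.15,0],[0,0,-0.05,-0.15,0],[0,0,-0.1,-0.15,0],[0,0.05,-0.13,-0.15,0],[0,0.1,-0.13,-0.15,0],[0,0.15,-0.13,-0.15,0],[0,0.2,-0.13,-0.15,0],[0,0.2,-0.13,-0.15,0],[0,0.2,-0.13,-0.15,0]]}}

```text
time_s: 10.3
ee_pos: [0.4791, 0.0422, 0.3547]
tcp_rot: [0.001, 0.694, 0.72, 0.0]
wrist_force: [0.1, -0.4, -0.4]
finger_gap: 1.006
```

Run:
```python
from h import *
s=status.sense();print(s["time_s"],s["ee_pos"],s["wrist_force"])
save(imaging.grab_frame("scene"),"pics/s7.png");a=cv2.imread("pics/s7.png")
save(imaging.grab_frame("top"),"pics/t7.png");b=cv2.imread("pics/t7.png")
def cr(im,n,X):
    x,y=map(int,proj(n,X)[0]);print(n,x-50,y-50);return cv2.resize(im[y-50:y+50,x-50:x+50],None,fx=4,fy=4,interpolation=cv2.INTER_CUBIC)
X=[.616,-.151,.168]
cv2.imwrite("pics/c7.png",np.hstack([cr(a,"scene",X),cr(b,"top",X)]))
print(proj("scene",X),proj("top",X))
```

```text
10.3 [0.47905965 0.04219262 0.35465044] [ 0.07598509 -0.44803821 -0.37202873]
scene 357 165
top 370 110
[[407.63875817 215.36695338]] [[420.02699443 160.74218031]]
```

View pics/c7.png

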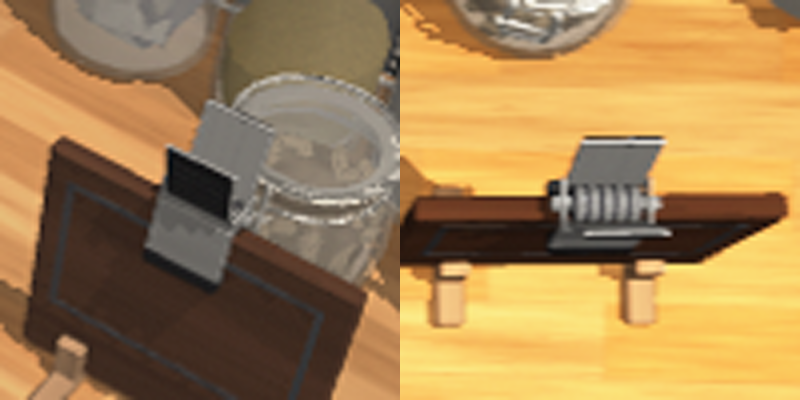

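View pics/s7.png

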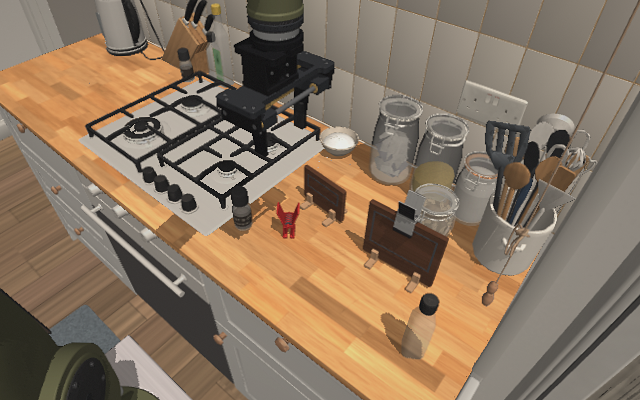

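Run:
```python
from h import *
S=lambda x,y:("scene",(357+x/4-.4,165+y/4-.4)); T=lambda x,y:("top",(370+(x-400)/4-.4,110+y/4-.4))
r=[tri([S(*s),T(*t)]) for s,t in [((215,102),(585,137)),((272,130),(663,138)),((168,148),(585,234)),((235,182),(670,234))]]
for q in r: print(q)
m=np.mean([q[0] for q in r],0); print(m)
R=np.array([[np.cos(.036),-np.sin(.036),0],[np.sin(.036),np.cos(.036),0],[0,0,1]])
e=np.array([.616,-.151,.16]);print("arm-top mid in board frame",R.T@(m-e))
for z in (.168,.174):
  pm=(onz(*T(562,201),z)+onz(*T(657,203),z))/2; print("pin",R.T@(pm-e))
```

```text
(array([ 0.63778465, -0.1356086 ,  0.2091066 ]), [np.float64(0.0003471966340931883), np.float64(0.0003471966340933201)])
(array([ 0.63717869, -0.16732132,  0.2111912 ]), [np.float64(0.0007424290178030627), np.float64(0.0007424290178029521)])
(array([ 0.59583376, -0.13556858,  0.21007106]), [np.float64(1.9463205884780775e-05), np.float64(1.9463205884734174e-05)])
(array([ 0.59645296, -0.1708584 ,  0.21072229]), [np.float64(0.00047357055331690015), np.float64(0.0004735705533168748)])
[ 0.61681252 -0.15233923  0.21027279]
arm-top mid in board frame [ 0.00076379 -0.0013676   0.05027279]
pin [ 0.00113463 -0.00351362  0.008     ]
pin [ 0.00011229 -0.00223486  0.014     ]
```

Arm tops are level (0.209–0.211) and centred within 1.5 mm. Their spacing of about 41 mm implies a jaw angle of about 0.08.

```bash
python3 -c "
from rig import job_done; print(job_done())"
```

```text
the job is handed in; nothing more can be done
None
```

The steel clip is on the top edge of the taller board and holding by itself, and the job is handed in. I pinched it by its arms at 35 N, carried it over the board, pushed it down until it met the edge, let go and moved the arm clear. The arm had finished moving at about 10.3 s of the 32 s allowed.

Last checks, from the scene and top cameras after letting go:
- **Position:** the pin is about 1 mm off the board's thickness centre, about 2–4 mm along the edge from its middle, and about 8 mm above the edge.
- **Upright and in line:** all four arm-top corners came out at z 0.209–0.211. In the close-up the clip looks in line with the edge.
- **Grip:** the arm faces are about 41 mm apart, which works out to a jaw angle of about 0.08 rad. I calculated this from the images; the joint itself was not read.
- **Surroundings:** the grinder still stands, the red clip was not moved, and the gripper is well away, touching nothing.

No check failed. The one disagreement was small: before the grasp, some clip corners measured from the wrist and top cameras together came out up to about 12 mm too low. I relied on the scene and top camera heights instead.

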